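# Stack freshly sawn boards with stickers on a drying skid

## Task

Stack the two freshly sawn boards to dry on the skid: the wide board first, lying on the two bearers along the skid and in the middle of it, then one sticker across it directly above each bearer, then the narrow board on the stickers, lined up over the wide one. Stand the I-beam offcut on the middle of the narrow board, lengthwise along it, to hold the stack flat. Leave the wax tin and the block plane where they are.

Things in the scene. Friction and masses are not known exactly. Their poses are not given: they have to be found in the camera images.
- skid: Drying skid, fixed to the bench: plywood base 220 x 110 x 12 mm with two pale bearers screwed across it. Origin: centre of the base's underside, on the bench; its x axis runs along the 220 mm length (the way the boards must lie), z up. It may be on the left or the right side, turned a little.
- bearer_1: One of the two bearers, a pale wood bar 100 mm long x 28 mm wide x 25 mm high, with two dark screw heads, fixed on top of the skid's base (its top is 37 mm above the bench), across the skid on its centre line. Origin: centre of its underside; its y axis runs along the 100 mm length. It stands 55 to 80 mm from the skid's centre, towards the skid's -x end.
- bearer_2: The other bearer, the same, 55 to 80 mm from the skid's centre towards its +x end (the two distances may differ).
- wide_board: Dark walnut board 210 mm long x 60 mm wide x 16 mm thick, ends painted white, about 0.13 kg, lying flat on the bench. Origin: centre of its underside; x along the length, z up.
- narrow_board: Dark walnut board 210 mm long x 40 mm wide x 16 mm thick, ends painted white, about 0.09 kg, lying flat on the bench. Origin: centre of its underside; x along the length, z up.
- sticker_a: Sticker: pale square wood strip 110 x 20 x 20 mm, 28 g, lying on the bench. Origin: centre of its underside; x along the 110 mm length, z up. Either sticker may go on either bearer.
- sticker_b: The other sticker, just the same as sticker_a.
- beam_weight: Offcut of dark steel I-beam used as a weight, standing upright on the bench: 120 mm long, 80 mm high, both flanges 46 mm wide and 5.5 mm thick, web 4 mm thick, 0.6 to 0.9 kg. Origin: centre of its underside; x along the 120 mm length, z up. It can be gripped from above across the 46 mm top flange.
- wax_tin: Bystander: small round steel wax tin with a brass-coloured lid, 54 mm across, 42 mm high, on the bench between skid and sharpening stone. Origin: centre of its underside. To be left where it is.
- block_plane: Bystander: block plane, 150 mm long x 46 mm wide, about 58 mm high, dark steel with a brass cap, at the near left or near right. Origin: centre of its sole; x along its length. To be left where it is.
Things that resemble listed ones, but are neither listed nor needed, are in the scene too. Leave any red look-alike of the wide_board alone.

How it is judged:
At the end, for the whole second after the job is handed in: Wide board on both bearers, centred on the skid; a sticker on it over each bearer (13 mm); narrow board on the stickers, centred over the wide one; beam upright on its middle. Centred: 15 mm along, 12 mm across; square within 8 degrees, heights within 5 mm; all released, at rest (x of wide_board in the frame of skid between -0.015 and 0.015 m and y of wide_board in the frame of skid between -0.012 and 0.012 m and z of wide_board in the frame of skid between 0.032 and 0.042 m and angle between the x axis of wide_board and the x axis of skid, either way round below 0.14 rad and angle between each of wide_board, narrow_board, beam_weight's own z axis and vertical below 0.1 rad and x of narrow_board in the frame of wide_board between -0.015 and 0.015 m and y of narrow_board in the frame of wide_board between -0.012 and 0.012 m and z of narrow_board in the frame of wide_board between 0.031 and 0.041 m and angle between the x axis of narrow_board and the x axis of wide_board, either way round below 0.14 rad and x of beam_weight in the frame of narrow_board between -0.015 and 0.015 m and y of beam_weight in the frame of narrow_board between -0.012 and 0.012 m and z of beam_weight in the frame of narrow_board between 0.011 and 0.021 m and angle between the x axis of beam_weight and the x axis of narrow_board, either way round below 0.14 rad and z of sticker_a in the frame of wide_board between 0.011 and 0.021 m and angle between the x axis of each of sticker_a, sticker_b and the y axis of bearer_1, either way round below 0.14 rad and z of sticker_b in the frame of wide_board between 0.011 and 0.021 m and ((horizontal distance between sticker_a and bearer_1 below 0.013 m and horizontal distance between sticker_b and bearer_2 below 0.013 m) or (horizontal distance between sticker_a and bearer_2 below 0.013 m and horizontal distance between sticker_b and bearer_1 below 0.013 m)) and linear speed of each of wide_board, sticker_a, sticker_b, narrow_board, beam_weight below 0.01 m/s and angular speed of each of wide_board, sticker_a, sticker_b, narrow_board, beam_weight below 0.1 rad/s); the robot touches nothing.
It fails at once if the wax tin is pushed more than 30 mm (distance of wax_tin from where it was at the start of the episode above 0.03 m).
It fails at once if the block plane is pushed more than 30 mm (distance of block_plane from where it was at the start of the episode above 0.03 m).
It also fails if it takes over 144 s, if anything falls off the work surface, if the arm or the gripper's body presses on something with over 40 N, if the wrist force passes 120 N, or if a joint passes its speed limit or range.

## Robot

A 6-joint arm with a two-finger parallel gripper is mounted at the origin on the work surface. World frame = base frame: x ahead of the robot, y to its left, z up, the work surface at z = 0. Lengths are in m, angles in rad, forces in N, time in s.
With the tool pointing down it reaches from about 0.4 to 0.825 m from the base axis. Payload 7 kg.
Tool frame: the origin (TCP) lies on the centre line of the jaws, within the pads' length; the fingertips stand tip_reach ahead of it and the grasp point (between the pads) is the TCP (tip_reach is the distance from the TCP to the fingertips, in m); z points along the fingers, y is the line along which they close (so a half turn about z gives the same grasp; the last joint's range is limited). The gripper opens to 88 mm and grips with 3 to 60 N. Pads are 19 mm wide; open, the fingers measure 130 mm over their backs; the gripper's body (78 mm by 193 mm) begins 47 mm behind the grasp point.
Start: joints at [-1.04, 0.359, 0.012, 0, -1.224, -0.288], TCP at [0.162, -0.655, 0.246] pointing down, gripper open.
Joint ranges: [-3.07, 3.07], [-1.43, 2.12], [-1.02, 1.25], [-3.03, 1.67], [-3.05, -0], [-3.03, 3.03]. Speed limits (rad/s): [2.39, 2.39, 3.01, 3.14, 3.14, 3.14].

## Interface

Orientations are given as [roll, pitch, yaw] about the fixed x, y, z axes, in that order (R = Rz(yaw) Ry(pitch) Rx(roll)).
In Python, from station import get_state, grab_frame, calibration, job_done, find_in, mark_of, tip_reach gives the robot as it stands.
- The arm moves only by the shell command python3 -m handwheel 'ROWS' [OPENING] [FORCE]. ROWS is JSON, a list of rows, each an object with "delta_pos": the shift along the world's x, y, z in units of 30 mm (1.0 is 30 mm), a list of three; "dr": the turn, a rotation vector about the world's x, y, z in degrees, a list of three. In form: [{"delta_pos": [tx, ty, tz], "dr": [rx, ry, rz]}, ...]. A call has 1 to 10 rows; each row shifts and turns the commanded pose from where the row before left it; what a row does not reach is not made up. A row lasts 1/10 s, in which the tool goes at most 50 mm and 8.59 degrees, less where a joint would pass 70% of its speed; a pose out of reach is approached as far as the arm can. A call is refused whole if a number of a shift passes 1 or a number of a turn 8.59, either way. A call with a gripper value outside its range is refused whole. OPENING is the closure, from -1 (fully open) to 1 (shut), set as the call begins (- or left out, the last holds). The fingers move at their own pace and stop on an object; FORCE is the grip in N (left out, the last holds). Time passes only in rows, so rows that do not move let the fingers close. It gives the time, the measured TCP pose, the force, the opening and the grip force at its end, in the units of the state.
- get_state(): the state, without advancing time (a new reading comes with each control period).
- grab_frame(name): name is "scene" or "top"; returns the picture (480x640x3 uint8, red, green, blue); there is no depth.
- calibration(name): a dict with "fx", "fy", "cx", "cy" (pixels), "extrinsics" (4x4, takes a point from world to camera coordinates). Camera axes: x right, y down, z forward; pixel columns grow to the right and rows downward; lengths in m; the calibration is good to about 2 mm. A picture is of the moment at which its call begins. calibration takes no time and is no camera call.
- job_done(): hands the job in; it is judged then, once.
Trained networks look in the newest picture that a camera, given by its name, has taken for a name from the list of things; names that differ only in an ending like _2 or _b are one class to them, and where a whole thing is asked for, a point or a joint stands for the part that bears it (a point fixed in the world has none). Each returns a list of dicts, best first, with "conf" (0 to 1); they miss things now and then, are a little off and sometimes report something else, mostly with a low value. They report only what shows in the picture. A call takes as long as a camera call. They do not tell look-alikes from the thing itself.
- find_in(camera, query): "location" ([column, row] in pixels, amid what is visible of it).
- mark_of(camera, query): "location" ([column, row] in pixels: a listed point, or the origin of a listed thing).
The state is a dict: "t": time; "q": joint angles; "qd": joint speeds; "joint_efforts": joint torques, N m; "eef_pos": TCP position; "ee_rot": TCP orientation; "force": force on the tool from outside, world axes, zero at the start; "moment": the same for the moment, N m; "width": finger opening in m; "gripper_force": force on a finger pad.
Only numpy, scipy, OpenCV 4.12 (cv2) and the standard library are available. Lean on these libraries where they do the work, as an engineer would, in place of code of your own. Each camera call takes 0.05 s, during which the arm holds its last target. There are 200 camera calls.

## Working session

There is one attempt and no reset: what is moved stays moved. The work goes in short steps, Python scripts to look and compute and a shell command to move; the robot and the scene stay as the last step left them, time stands still between calls to the robot, and variables do not carry over. Pictures are saved under pics/ and viewed, at most 14 in all, crops included, and the job is handed in when it is done.

```bash
mkdir -p pics
python3 - <<'E'
from station import *
import cv2
for n in("scene","top"):
    f=grab_frame(n); cv2.imwrite(f"pics/{n}0.png",f[:,:,::-1])
    print(n,calibration(n))
    for q in["skid","bearer_1","wide_board","narrow_board","sticker_a","beam_weight","wax_tin","block_plane"]:
        print(q,[([round(v) for v in d["location"]],round(d["conf"],2)) for d in mark_of(n,q)])
print(tip_reach,get_state())
E
```

```text
scene {'fx': 602.3905757244644, 'fy': 602.3905757244644, 'cx': 318.9172335340046, 'cy': 244.36757771197466, 'extrinsics': array([[ 0.74857983,  0.66296338, -0.0103829 , -0.30246871],
       [ 0.51988441, -0.59659844, -0.61138409, -0.18350111],
       [-0.41151968,  0.45227189, -0.79126588,  1.4168028 ],
       [ 0.        ,  0.        ,  0.        ,  1.        ]])}
skid [([326, 381], 0.8)]
bearer_1 [([342, 349], 0.76), ([308, 411], 0.55), ([139, 362], 0.51)]
wide_board [([330, 133], 0.75), ([245, 320], 0.57)]
narrow_board [([383, 209], 0.72), ([325, 384], 0.19)]
sticker_a [([465, 183], 0.88), ([218, 439], 0.6)]
beam_weight [([328, 262], 0.77), ([219, 442], 0.67)]
wax_tin []
block_plane [([140, 363], 0.63), ([329, 264], 0.47)]
top {'fx': 624.9859464747689, 'fy': 624.9859464747689, 'cx': 325.9564007098668, 'cy': 230.0271603671888, 'extrinsics': array([[-0.01986716, -0.99976335,  0.00886245, -0.00898892],
       [-0.9922702 ,  0.01863067, -0.12268966,  0.39188222],
       [ 0.12249552, -0.01123144, -0.99240551,  1.59652006],
       [ 0.        ,  0.        ,  0.        ,  1.        ]])}
[... 359 characters left out ...]
ck_plane [([474, 257], 0.57)]
0.019 {'t': 0.9, 'q': array([-1.03987454e+00,  3.58579491e-01,  1.18712956e-02,  1.26155212e-05,
       -1.22411277e+00, -2.88101523e-01]), 'qd': array([ 0.00019178, -0.00157908,  0.0002012 ,  0.0004435 , -0.00059596,
        0.00145096]), 'joint_efforts': array([-3.33750206e-03, -5.82358539e+01,  2.93293476e+01,  7.00209394e+00,
        1.25327089e-02, -8.06600815e-05]), 'eef_pos': array([ 0.16226186, -0.65516617,  0.24556428]), 'ee_rot': array([ 3.14157240e+00, -1.83763263e-05, -2.89876811e+00]), 'force': array([ 0.37437805, -0.01418408,  0.27743067]), 'moment': array([-0.00555785,  0.02792967,  0.04328645]), 'gripper_force': 0.0, 'width': 0.08727570853026391}
```

View pics/top0.png

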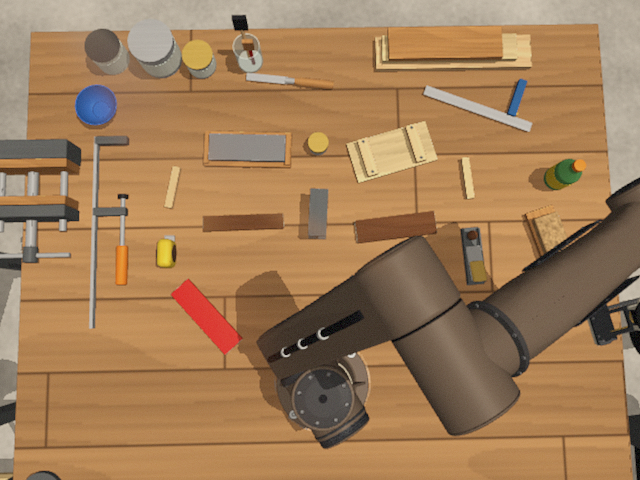

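View pics/scene0.png

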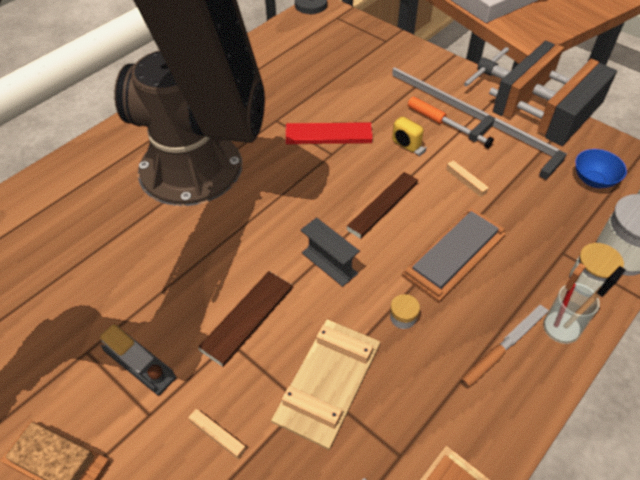

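The top view has x upwards and y to the left, with the skid at (390,152). The wide board is at (394,228), the narrow board at (243,222) and the beam at (318,213). The stickers are at (467,178) and (172,188). The red look-alike is at (207,316), the tin at (318,144) and the plane at (472,257). Next I'll fit silhouettes in both cameras.

```bash
cat > h.py <<'E'
from station import *
import cv2, numpy as np
from scipy.optimize import minimize
C={n:calibration(n) for n in("scene","top")}
def proj(n,P):
    c=C[n];P=np.asarray(P,float)@c["extrinsics"][:3,:3].T+c["extrinsics"][:3,3]
    return np.c_[c["fx"]*P[:,0]/P[:,2]+c["cx"],c["fy"]*P[:,1]/P[:,2]+c["cy"]]
def back(n,uv,z):
    c=C[n];R=c["extrinsics"][:3,:3];t=c["extrinsics"][:3,3]
    d=R.T@[(uv[0]-c["cx"])/c["fx"],(uv[1]-c["cy"])/c["fy"],1];o=-R.T@t
    return o+d*(z-o[2])/d[2]
def box(p,d,z0):
    x,y,a=p;c,s=np.cos(a),np.sin(a);l,w,h=d
    return np.array([[x+c*i*l/2-s*j*w/2,y+s*i*l/2+c*j*w/2,z0+k*h] for i in(-1,1) for j in(-1,1) for k in(0,1)])
def mask(n,p,d,z0,dil=0,S=1):
    h=cv2.convexHull((proj(n,box(p,d,z0))).astype(np.float32))
    m=np.zeros((480*S,640*S),np.uint8)
    cv2.fillConvexPoly(m,np.round(((h+.5)*S-.5)*16).astype(int),255,shift=4,lineType=cv2.LINE_AA)
    return cv2.dilate(m,np.ones((dil,dil))) if dil else m
def fit(F,p,d,z0,cams=("top","scene"),it=2):
    """grabCut silhouettes in both views, fit box pose (x,y,yaw)"""
    p=np.array(p,float)
    for _ in range(it):
        seg={}
        for n in cams:
            g=np.full((480,640),cv2.GC_BGD,np.uint8)
            g[mask(n,p,d,z0,31)>0]=cv2.GC_BGD
            g[mask(n,p,d,z0,13)>0]=cv2.GC_PR_BGD
            g[mask(n,p,d,z0)>128]=cv2.GC_PR_FGD
            x,y,w,h=cv2.boundingRect(mask(n,p,d,z0,31))
            gg=g[y:y+h,x:x+w].copy()
            cv2.grabCut(np.ascontiguousarray(F[n][y:y+h,x:x+w]),gg,None,np.zeros((1,65)),np.zeros((1,65)),5,cv2.GC_INIT_WITH_MASK)
            s=np.zeros((480,640));s[y:y+h,x:x+w]=(gg&1)*255; seg[n]=s
        def cost(q): return sum(np.abs(mask(n,q,d,z0)-seg[n]).sum()/255/ max(1,mask(n,p,d,z0).sum()/255) for n in cams)
        sim=np.array([p]+[p+v for v in np.diag([.006,.006,.06])])
        r=minimize(cost,p,method="Nelder-Mead",options=dict(initial_simplex=sim,xatol=1e-4,fatol=1e-4,maxiter=200)); p=r.x
    return p,r.fun
def overlay(F,items,fn,crop,k):
    for n,(x0,y0,x1,y1) in crop.items():
        im=cv2.resize(F[n][y0:y1,x0:x1],None,fx=k,fy=k,interpolation=cv2.INTER_CUBIC)[:,:,::-1].copy()
        for p,d,z0 in items:
            u=(proj(n,box(p,d,z0))-[x0,y0]+.5)*k-.5; u=np.round(u).astype(int)
            for a in range(8):
                for b in(1,2,4):
                    if not a&b: cv2.line(im,tuple(map(int,u[a])),tuple(map(int,u[a|b])),(0,255,255) if (a&1) else (255,0,255),1)
        cv2.imwrite(f"pics/{fn}_{n}.png",im)
W=(.21,.06,.016);N=(.21,.04,.016);ST=(.11,.02,.02);BM=(.12,.046,.08);SK=(.22,.11,.012);BR=(.028,.1,.025)
E
cat > m.py <<'E'
from h import *
F={n:grab_frame(n) for n in C}
def g(uv,u2,z):
    a,b=back("top",uv,z)[:2],back("top",u2,z)[:2];return [*((a+b)/2),np.arctan2(*(b-a)[::-1])]
items=[]
for nm,a,b,d,z0 in[("wide",(355,230),(436,222),W,0),("narrow",(203,223),(283,221),N,0),("stR",(463,159),(471,198),ST,0),("stL",(177,167),(168,207),ST,0),("beam",(318,188),(318,238),BM,0),("skid",(352,166),(433,138),SK,0),("b1",(367,157),(368,157),BR,.012),("b2",(415,144),(416,144),BR,.012)]:
    p=g(a,b,z0+d[2])
    if nm[0]=="b" and nm!="beam": p[2]=items[5][0][2]
    p,f=fit(F,p,d,z0); items.append((p,d,z0)); print(nm,np.round(p[:2],4),round(np.degrees(p[2])%180,1),round(f,3))
overlay(F,items,"fit",{"top":(150,120,490,250),"scene":(190,140,500,460)},2)
a=items[5][0]
for i in(6,7):
    v=items[i][0][:2]-a[:2];c,s=np.cos(a[2]),np.sin(a[2]);print("in skid",c*v[0]+s*v[1],-s*v[0]+c*v[1])
E
python3 m.py
```

```text
wide [ 0.3982 -0.1984] 95.9 0.187
narrow [0.4182 0.1984] 91.4 0.24
stR [ 0.5235 -0.3913] 5.1 0.399
stL [0.5145 0.3872] 166.6 0.788
beam [0.4321 0.0036] 175.6 0.232
skid [ 0.6    -0.1956] 105.3 0.127
b1 [ 0.5737 -0.1055] 107.5 1.17
b2 [ 0.6128 -0.2461] 102.5 1.657
in skid -0.09387528788906736 -0.0017430128825502156
in skid 0.05205737612645981 -0.0009641375516701422
```

View pics/fit_top.png

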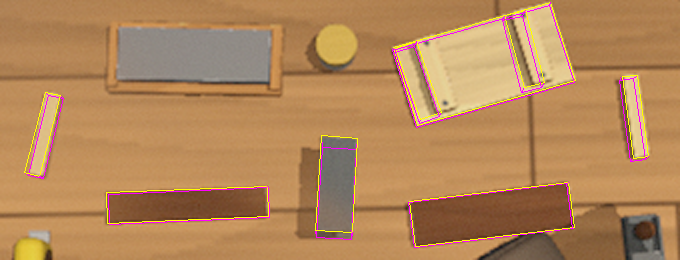

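View pics/fit_scene.png

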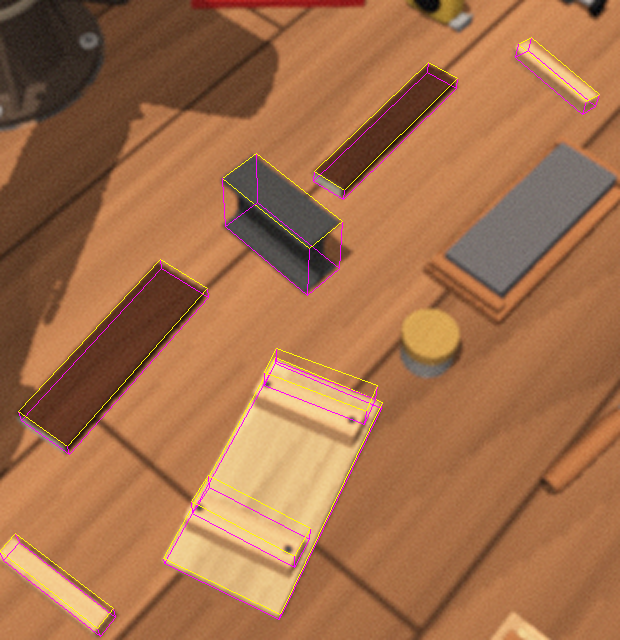

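The overlays match the boards, stickers, beam and skid base. The bearer fits are wrong, so I'll take the bearers from their screw heads instead: scene (323,332)/(365,350) and (289,394)/(334,414).

Run:
```python
from h import *
sk=np.array([.6,-.1956]);a=np.radians(105.3)
def rep(v):
    v=v-sk;return np.round([np.cos(a)*v[0]+np.sin(a)*v[1],-np.sin(a)*v[0]+np.cos(a)*v[1]],4)
for n,s in[("scene",[((323.5,332),(365.5,350)),((289.5,394.5),(334.5,414.5))]),("top",[((362.5,142.5),(373.5,171.5)),((409,128),(421,159.5))])]:
    for u,v in s:
        p,q=back(n,u,.037)[:2],back(n,v,.037)[:2]; print(n,np.round((p+q)/2,4),np.degrees(np.arctan2(*(p-q)[::-1])),rep((p+q)/2))
F={n:grab_frame(n) for n in C}
for n in C:
  for d in mark_of(n,"bearer_1")[:2]+mark_of(n,"skid")[:1]:print(n,d["conf"],rep(back(n,d["location"],.012)[:2]))
```

```text
scene [ 0.5818 -0.131 ] -164.75341385245312 [0.0671 0.0005]
scene [ 0.618  -0.2593] -163.58422802981582 [-0.0662 -0.0006]
top [ 0.5802 -0.13  ] 18.82631115329343 [0.0685 0.0017]
top [ 0.6136 -0.2542] 18.401904784481342 [-0.0601  0.0024]
scene 0.61 [-0.0653  0.0009]
scene 0.58 [0.0646 0.0033]
scene 0.92 [-0.0118  0.0012]
top 0.85 [0.0637 0.0017]
top 0.7 [-0.0617  0.0013]
top 0.58 [0.0029 0.0065]
```

```bash
python3 -m handwheel '[{"delta_pos":[0.4,0.76,0],"dr":[0,0,8.2]},{"delta_pos":[0.4,0.76,0],"dr":[0,0,8.2]},{"delta_pos":[0.4,0.76,0],"dr":[0,0,8.2]},{"delta_pos":[0.4,0.76,0],"dr":[0,0,8.2]},{"delta_pos":[0.4,0.76,0],"dr":[0,0,8.2]},{"delta_pos":[0.4,0.76,0],"dr":[0,0,8.2]},{"delta_pos":[0.4,0.76,0],"dr":[0,0,8.2]},{"delta_pos":[0.4,0.76,0],"dr":[0,0,8.2]},{"delta_pos":[0.4,0.76,0],"dr":[0,0,8.2]},{"delta_pos":[0.4,0.76,0],"dr":[0,0,8.2]}]' -1
python3 -m handwheel '[{"delta_pos":[0.39,0.76,0],"dr":[0,0,0]},{"delta_pos":[0.39,0.76,0],"dr":[0,0,0]},{"delta_pos":[0.39,0.76,0],"dr":[0,0,0]},{"delta_pos":[0.39,0.76,0],"dr":[0,0,0]},{"delta_pos":[0.39,0.76,0],"dr":[0,0,0]},{"delta_pos":[0.39,0.76,0],"dr":[0,0,0]},{"delta_pos":[0.39,0.76,0],"dr":[0,0,0]},{"delta_pos":[0.39,0.76,0],"dr":[0,0,0]},{"delta_pos":[0.39,0.76,0],"dr":[0,0,0]},{"delta_pos":[0.39,0.76,0],"dr":[0,0,0]}]'
python3 -m handwheel '[{"delta_pos":[0,0,-1],"dr":[0,0,0]},{"delta_pos":[0,0,-1],"dr":[0,0,0]},{"delta_pos":[0,0,-1],"dr":[0,0,0]},{"delta_pos":[0,0,-1],"dr":[0,0,0]},{"delta_pos":[0,0,0],"dr":[0,0,0]},{"delta_pos":[0,0,0],"dr":[0,0,0]}]'
```

```text
t: 2.3
eef_pos: [0.2827, -0.4263, 0.2458]
ee_rot: [-3.141, -0.0, -1.462]
force: [-0.1, 0.4, 0.6]
width: 0.0876
gripper_force: 0.0
t: 3.3
eef_pos: [0.3997, -0.1982, 0.2459]
ee_rot: [-3.141, -0.0, -1.468]
force: [1.1, 0.6, -0.3]
width: 0.0878
gripper_force: 0.0
t: 3.9
eef_pos: [0.3994, -0.1993, 0.1261]
ee_rot: [3.141, -0.0, -1.467]
force: [-0.0, -0.1, 0.7]
width: 0.0881
gripper_force: 0.0
```

```bash
python3 -m handwheel '[{"delta_pos":[0,0,-1],"dr":[0,0,0]},{"delta_pos":[0,0,-1],"dr":[0,0,0]},{"delta_pos":[0,0,-0.8],"dr":[0,0,0]},{"delta_pos":[0,0,-0.4],"dr":[0,0,0]},{"delta_pos":[0,0,-0.25],"dr":[0,0,0]},{"delta_pos":[0,0,0],"dr":[0,0,0]}]'
python3 -m handwheel '[{"delta_pos":[0,0,0],"dr":[0,0,0]},{"delta_pos":[0,0,0],"dr":[0,0,0]},{"delta_pos":[0,0,0],"dr":[0,0,0]},{"delta_pos":[0,0,0],"dr":[0,0,0]},{"delta_pos":[0,0,0],"dr":[0,0,0]},{"delta_pos":[0,0,0],"dr":[0,0,0]},{"delta_pos":[0,0,0],"dr":[0,0,0]},{"delta_pos":[0,0,0],"dr":[0,0,0]}]' 1 25
```

```text
t: 4.5
eef_pos: [0.4, -0.1993, 0.0226]
ee_rot: [-3.141, -0.0, -1.467]
force: [-0.0, -0.4, -0.2]
width: 0.0875
gripper_force: 0.0
t: 5.3
eef_pos: [0.3992, -0.1992, 0.0225]
ee_rot: [3.142, -0.0, -1.468]
force: [-2.1, 1.1, 6.8]
width: 0.0598
gripper_force: 25.0
```

```bash
python3 -m handwheel '[{"delta_pos":[0,0,0.5],"dr":[0,0,0]},{"delta_pos":[0,0,0.8],"dr":[0,0,0]},{"delta_pos":[0,0,0.9],"dr":[0,0,0]},{"delta_pos":[0,0,0.8],"dr":[0,0,0]},{"delta_pos":[0.3,0,0],"dr":[0,0,1]},{"delta_pos":[0.6,0,0],"dr":[0,0,2]},{"delta_pos":[0.8,0,0],"dr":[0,0,2]},{"delta_pos":[0.8,0,0],"dr":[0,0,2]},{"delta_pos":[0.8,0.1,0],"dr":[0,0,2]},{"delta_pos":[0.8,0,0],"dr":[0,0,0.4]}]'
python3 -m handwheel '[{"delta_pos":[0.8,0,0],"dr":[0,0,0]},{"delta_pos":[0.8,0,0],"dr":[0,0,0]},{"delta_pos":[0.6,0,0],"dr":[0,0,0]},{"delta_pos":[0.35,0,0],"dr":[0,0,0]},{"delta_pos":[0,0,0],"dr":[0,0,0]},{"delta_pos":[0,0,-0.5],"dr":[0,0,0]},{"delta_pos":[0,0,-0.5],"dr":[0,0,0]},{"delta_pos":[0,0,0],"dr":[0,0,0]},{"delta_pos":[0,0,0],"dr":[0,0,0]}]'
```

```text
t: 6.3
eef_pos: [0.523, -0.1959, 0.1109]
ee_rot: [3.14, 0.001, -1.302]
force: [0.7, -0.5, -1.6]
width: 0.0598
gripper_force: 25.0
t: 7.2
eef_pos: [0.5981, -0.1962, 0.082]
ee_rot: [3.141, 0.0, -1.304]
force: [0.7, -1.0, -0.1]
width: 0.0599
gripper_force: 25.0
```

```bash
python3 -m handwheel '[{"delta_pos":[0.02,0,-0.3],"dr":[0,0,0]},{"delta_pos":[0,0,-0.25],"dr":[0,0,0]},{"delta_pos":[0,0,-0.15],"dr":[0,0,0]},{"delta_pos":[0,0,-0.03],"dr":[0,0,0]},{"delta_pos":[0,0,0],"dr":[0,0,0]},{"delta_pos":[0,0,0],"dr":[0,0,0]}]'
python3 -m handwheel '[{"delta_pos":[0,0,0],"dr":[0,0,0]},{"delta_pos":[0,0,0],"dr":[0,0,0]},{"delta_pos":[0,0,0],"dr":[0,0,0]},{"delta_pos":[0,0,0],"dr":[0,0,0]},{"delta_pos":[0,0,0],"dr":[0,0,0]},{"delta_pos":[0,0,0.5],"dr":[0,0,0]},{"delta_pos":[0,0,1],"dr":[0,0,0]},{"delta_pos":[0,0,1],"dr":[0,0,0]},{"delta_pos":[0,0,1],"dr":[0,0,0]},{"delta_pos":[0,0,0],"dr":[0,0,0]}]' -1
```

```text
t: 7.8
eef_pos: [0.5995, -0.1962, 0.0603]
ee_rot: [-3.141, -0.0, -1.303]
force: [-0.9, 1.0, -0.2]
width: 0.0598
gripper_force: 25.0
t: 8.8
eef_pos: [0.6019, -0.1967, 0.1702]
ee_rot: [-3.134, -0.003, -1.303]
force: [0.3, 0.5, -0.2]
width: 0.0878
gripper_force: 0.0
```

```bash
python3 -m handwheel '[{"delta_pos":[-0.22,-0.54,0],"dr":[0,0,-8.35]},{"delta_pos":[-0.22,-0.54,0],"dr":[0,0,-8.35]},{"delta_pos":[-0.22,-0.54,0],"dr":[0,0,-8.35]},{"delta_pos":[-0.22,-0.54,0],"dr":[0,0,-8.35]},{"delta_pos":[-0.22,-0.54,0],"dr":[0,0,-8.35]},{"delta_pos":[-0.22,-0.54,0],"dr":[0,0,-8.35]},{"delta_pos":[-0.22,-0.54,0],"dr":[0,0,-8.35]},{"delta_pos":[-0.22,-0.54,0],"dr":[0,0,-8.35]},{"delta_pos":[-0.22,-0.54,0],"dr":[0,0,-8.35]},{"delta_pos":[-0.22,-0.54,0],"dr":[0,0,-8.35]}]'
python3 -m handwheel '[{"delta_pos":[-0.22,-0.54,0],"dr":[0,0,-8.35]},{"delta_pos":[-0.22,-0.54,0],"dr":[0,0,-8.35]},{"delta_pos":[0,0,-1],"dr":[0,0,0]},{"delta_pos":[0,0,-1],"dr":[0,0,0]},{"delta_pos":[0,0,0],"dr":[0,0,0]},{"delta_pos":[0,0,0],"dr":[0,0,0]}]'
python3 - <<'E'
from h import *
F={n:grab_frame(n) for n in C}
p,f=fit(F,(.599,-.196,np.radians(105.3)),W,.037,cams=("top",));print(p,np.degrees(p[2]),f)
p,f=fit(F,(.599,-.196,np.radians(105.3)),W,.037);print(p,np.degrees(p[2]),f)
overlay(F,[(p,W,.037),((.6,-.1956,np.radians(105.3)),SK,0)],"w1",{"scene":(190,260,500,460)},2)
E
```

```text
t: 9.8
eef_pos: [0.5329, -0.3587, 0.1646]
ee_rot: [3.141, -0.0, -2.767]
force: [0.2, -1.4, 0.4]
width: 0.0873
gripper_force: 0.0
t: 10.4
eef_pos: [0.52, -0.3906, 0.105]
ee_rot: [3.141, -0.002, -3.052]
force: [-0.2, -0.3, 0.8]
width: 0.0873
gripper_force: 0.0
[ 0.60256494 -0.19211689  1.8764416 ] 107.51218441889797 0.6607664826242285
[ 0.60095559 -0.1964173   1.84532189] 105.72915611733302 0.7589974436188204
```

View pics/w1_scene.png

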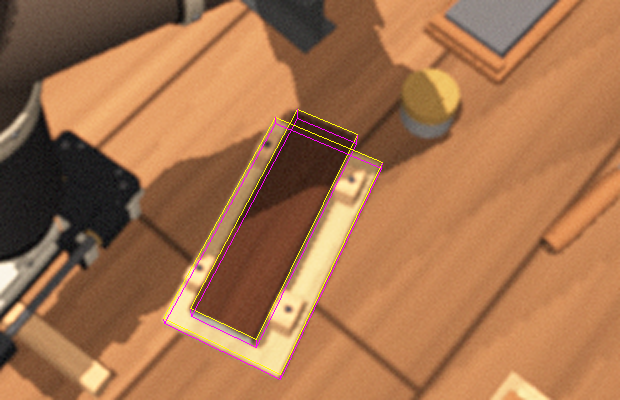

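The wide board rests centred on the bearers, with the screw heads showing evenly on both sides. Now I'll grasp the right-hand sticker.

```bash
python3 -m handwheel '[{"delta_pos":[0.1,0,-0.8],"dr":[0,0,0]},{"delta_pos":[0,0,-0.8],"dr":[0,0,0]},{"delta_pos":[0,0,-0.6],"dr":[0,0,0]},{"delta_pos":[0,0,-0.4],"dr":[0,0,0]},{"delta_pos":[0,0,-0.15],"dr":[0,0,0]},{"delta_pos":[0,0,0],"dr":[0,0,0]}]'
python3 -m handwheel '[{"delta_pos":[0,0,0],"dr":[0,0,0]},{"delta_pos":[0,0,0],"dr":[0,0,0]},{"delta_pos":[0,0,0],"dr":[0,0,0]},{"delta_pos":[0,0,0],"dr":[0,0,0]},{"delta_pos":[0,0,0],"dr":[0,0,0]},{"delta_pos":[0,0,0],"dr":[0,0,0]},{"delta_pos":[0,0,0],"dr":[0,0,0]},{"delta_pos":[0,0,0],"dr":[0,0,0]},{"delta_pos":[0,0,0],"dr":[0,0,0]},{"delta_pos":[0,0,0],"dr":[0,0,0]}]' 1 15
python3 -m handwheel '[{"delta_pos":[0,0,0.5],"dr":[0,0,0]},{"delta_pos":[0,0,1],"dr":[0,0,0]},{"delta_pos":[0,0,1],"dr":[0,0,0]},{"delta_pos":[0,0,0.7],"dr":[0,0,0]},{"delta_pos":[0,0,0],"dr":[0,0,0]},{"delta_pos":[0,0,0],"dr":[0,0,0]}]'
```

```text
t: 11.1
eef_pos: [0.5235, -0.3907, 0.0231]
ee_rot: [-3.141, 0.0, -3.052]
force: [-0.9, 0.4, 0.3]
width: 0.0875
gripper_force: 0.0
t: 12.1
eef_pos: [0.5231, -0.3906, 0.0226]
ee_rot: [3.142, -0.0, -3.052]
force: [0.2, -0.2, -0.4]
width: 0.0201
gripper_force: 15.0
t: 12.7
eef_pos: [0.5234, -0.3906, 0.1201]
ee_rot: [-3.141, 0.002, -3.052]
force: [0.7, -0.1, -1.1]
width: 0.0202
gripper_force: 15.0
```

```bash
python3 -m handwheel '[{"delta_pos":[0.3,0.44,0],"dr":[0,0,2]},{"delta_pos":[0.5,0.7,0],"dr":[0,0,2]},{"delta_pos":[0.6,0.8,0],"dr":[0,0,2.2]},{"delta_pos":[0.6,0.8,0],"dr":[0,0,2]},{"delta_pos":[0.5,0.8,0],"dr":[0,0,2]},{"delta_pos":[0.4,0.6,0],"dr":[0,0,0]},{"delta_pos":[0.22,0.3,0],"dr":[0,0,0]},{"delta_pos":[0,0,-0.5],"dr":[0,0,0]},{"delta_pos":[0,0,-0.5],"dr":[0,0,0]},{"delta_pos":[0,0,0],"dr":[0,0,0]}]'
python3 -m handwheel '[{"delta_pos":[0,0,0],"dr":[0,0,0]},{"delta_pos":[0,0,0],"dr":[0,0,0]},{"delta_pos":[0,0,-0.25],"dr":[0,0,0]},{"delta_pos":[0,0,-0.2],"dr":[0,0,0]},{"delta_pos":[0,0,0],"dr":[0,0,0]},{"delta_pos":[0,0,0],"dr":[0,0,0]}]'
```

```text
t: 13.7
eef_pos: [0.6141, -0.2574, 0.0849]
ee_rot: [3.139, -0.005, -2.876]
force: [0.4, 0.2, -0.0]
width: 0.02
gripper_force: 15.0
t: 14.3
eef_pos: [0.6166, -0.2574, 0.0749]
ee_rot: [3.141, -0.0, -2.875]
force: [1.5, -0.0, 0.1]
width: 0.0194
gripper_force: 15.0
```

```bash
python3 -m handwheel '[{"delta_pos":[0,0,0],"dr":[0,0,0]},{"delta_pos":[0,0,0],"dr":[0,0,0]},{"delta_pos":[0,0,0],"dr":[0,0,0]},{"delta_pos":[0,0,0],"dr":[0,0,0]},{"delta_pos":[0,0,0],"dr":[0,0,0]},{"delta_pos":[0,0,0.5],"dr":[0,0,0]},{"delta_pos":[0,0,1],"dr":[0,0,0]},{"delta_pos":[0,0,1],"dr":[0,0,0]},{"delta_pos":[0,0,1],"dr":[0,0,0]},{"delta_pos":[0,0,0.7],"dr":[0,0,0]}]' -1
python3 -m handwheel '[{"delta_pos":[-0.14,0.9,0],"dr":[0,0,8.4]},{"delta_pos":[-0.14,0.9,0],"dr":[0,0,8.4]},{"delta_pos":[-0.14,0.9,0],"dr":[0,0,8.4]},{"delta_pos":[-0.14,0.9,0],"dr":[0,0,8.4]},{"delta_pos":[-0.14,0.9,0],"dr":[0,0,8.4]},{"delta_pos":[-0.14,0.9,0],"dr":[0,0,8.4]},{"delta_pos":[-0.14,0.9,0],"dr":[0,0,8.4]},{"delta_pos":[-0.14,0.9,0],"dr":[0,0,8.4]},{"delta_pos":[-0.14,0.9,0],"dr":[0,0,8.4]},{"delta_pos":[-0.14,0.9,0],"dr":[0,0,8.4]}]'
python3 -m handwheel '[{"delta_pos":[-0.14,0.9,0],"dr":[0,0,8.4]},{"delta_pos":[-0.14,0.9,0],"dr":[0,0,8.4]},{"delta_pos":[-0.14,0.9,0],"dr":[0,0,8.4]},{"delta_pos":[-0.14,0.9,0],"dr":[0,0,8.4]},{"delta_pos":[-0.14,0.9,0],"dr":[0,0,8.4]},{"delta_pos":[-0.14,0.9,0],"dr":[0,0,8.4]},{"delta_pos":[-0.14,0.9,0],"dr":[0,0,8.4]},{"delta_pos":[-0.14,0.9,0],"dr":[0,0,8.4]},{"delta_pos":[-0.14,0.9,0],"dr":[0,0,0]},{"delta_pos":[-0.14,0.9,0],"dr":[0,0,0]}]'
python3 -m handwheel '[{"delta_pos":[-0.14,0.9,0],"dr":[0,0,0]},{"delta_pos":[-0.14,0.9,0],"dr":[0,0,0]},{"delta_pos":[-0.14,0.9,0],"dr":[0,0,0]},{"delta_pos":[-0.1,0.75,0],"dr":[0,0,0]},{"delta_pos":[0,0,-1],"dr":[0,0,0]},{"delta_pos":[0,0,-1],"dr":[0,0,0]},{"delta_pos":[0,0,-1],"dr":[0,0,0]},{"delta_pos":[0,0,0],"dr":[0,0,0]},{"delta_pos":[0,0,0],"dr":[0,0,0]}]'
```

```text
t: 15.3
eef_pos: [0.6175, -0.2577, 0.2051]
ee_rot: [-3.14, 0.003, -2.874]
force: [0.6, -0.5, 0.6]
width: 0.0869
gripper_force: 0.0
t: 16.3
eef_pos: [0.5747, 0.0137, 0.2026]
ee_rot: [-3.14, 0.0, -1.402]
force: [0.4, -0.3, 0.2]
width: 0.0874
gripper_force: 0.0
t: 17.3
eef_pos: [0.5326, 0.2838, 0.2026]
ee_rot: [-3.141, -0.001, -0.235]
force: [0.6, 0.3, 0.6]
width: 0.0877
gripper_force: 0.0
t: 18.2
eef_pos: [0.5176, 0.3863, 0.112]
ee_rot: [3.141, -0.0, -0.235]
force: [-0.2, 0.8, 1.4]
width: 0.0882
gripper_force: 0.0
```

```bash
python3 -m handwheel '[{"delta_pos":[-0.1,0.02,-0.9],"dr":[0,0,0]},{"delta_pos":[0,0,-0.9],"dr":[0,0,0]},{"delta_pos":[0,0,-0.6],"dr":[0,0,0]},{"delta_pos":[0,0,-0.4],"dr":[0,0,0]},{"delta_pos":[0,0,-0.17],"dr":[0,0,0]},{"delta_pos":[0,0,0],"dr":[0,0,0]}]'
python3 -m handwheel '[{"delta_pos":[0,0,0],"dr":[0,0,0]},{"delta_pos":[0,0,0],"dr":[0,0,0]},{"delta_pos":[0,0,0],"dr":[0,0,0]},{"delta_pos":[0,0,0],"dr":[0,0,0]},{"delta_pos":[0,0,0],"dr":[0,0,0]},{"delta_pos":[0,0,0],"dr":[0,0,0]},{"delta_pos":[0,0,0],"dr":[0,0,0]},{"delta_pos":[0,0,0],"dr":[0,0,0]},{"delta_pos":[0,0,0],"dr":[0,0,0]},{"delta_pos":[0,0,0],"dr":[0,0,0]}]' 1 15
python3 -m handwheel '[{"delta_pos":[0,0,0.5],"dr":[0,0,0]},{"delta_pos":[0,0,1],"dr":[0,0,0]},{"delta_pos":[0,0,1],"dr":[0,0,0]},{"delta_pos":[0,0,1],"dr":[0,0,0]},{"delta_pos":[0,0,1],"dr":[0,0,0]},{"delta_pos":[0,0,0],"dr":[0,0,0]},{"delta_pos":[0,0,0],"dr":[0,0,0]}]'
```

```text
t: 18.8
eef_pos: [0.5146, 0.3872, 0.0228]
ee_rot: [-3.141, -0.001, -0.235]
force: [0.1, -1.0, 0.5]
width: 0.087
gripper_force: 0.0
t: 19.8
eef_pos: [0.5141, 0.3867, 0.022]
ee_rot: [3.141, 0.0, -0.235]
force: [0.6, -0.5, -0.0]
width: 0.0202
gripper_force: 14.8
t: 20.5
eef_pos: [0.5144, 0.3871, 0.159]
ee_rot: [-3.139, -0.001, -0.235]
force: [0.1, 0.1, -0.2]
width: 0.0202
gripper_force: 14.8
```

```bash
python3 -m handwheel '[{"delta_pos":[0.11,-0.5,0],"dr":[0,0,2.88]},{"delta_pos":[0.11,-0.9,0],"dr":[0,0,2.88]},{"delta_pos":[0.11,-0.9,0],"dr":[0,0,2.88]},{"delta_pos":[0.11,-0.9,0],"dr":[0,0,2.88]},{"delta_pos":[0.11,-0.9,0],"dr":[0,0,2.88]},{"delta_pos":[0.11,-0.9,0],"dr":[0,0,2.88]},{"delta_pos":[0.11,-0.9,0],"dr":[0,0,2.88]},{"delta_pos":[0.11,-0.9,0],"dr":[0,0,2.88]},{"delta_pos":[0.11,-0.9,0],"dr":[0,0,2.88]},{"delta_pos":[0.11,-0.9,0],"dr":[0,0,2.88]}]'
python3 -m handwheel '[{"delta_pos":[0.11,-0.9,0],"dr":[0,0,0]},{"delta_pos":[0.11,-0.9,0],"dr":[0,0,0]},{"delta_pos":[0.11,-0.9,0],"dr":[0,0,0]},{"delta_pos":[0.11,-0.9,0],"dr":[0,0,0]},{"delta_pos":[0.11,-0.9,0],"dr":[0,0,0]},{"delta_pos":[0.11,-0.9,0],"dr":[0,0,0]},{"delta_pos":[0.11,-0.9,0],"dr":[0,0,0]},{"delta_pos":[0.11,-0.9,0],"dr":[0,0,0]},{"delta_pos":[0.11,-0.9,0],"dr":[0,0,0]},{"delta_pos":[0.11,-0.55,0],"dr":[0,0,0]}]'
python3 -m handwheel '[{"delta_pos":[0,0,-0.7],"dr":[0,0,0]},{"delta_pos":[0,0,-0.8],"dr":[0,0,0]},{"delta_pos":[0,0,-0.7],"dr":[0,0,0]},{"delta_pos":[0,0,0],"dr":[0,0,0]},{"delta_pos":[0,0,0],"dr":[0,0,0]}]'
```

```text
t: 21.5
eef_pos: [0.5465, 0.1273, 0.1563]
ee_rot: [3.141, 0.002, 0.269]
force: [0.7, 0.5, -0.2]
width: 0.0203
gripper_force: 14.8
t: 22.5
eef_pos: [0.5794, -0.1324, 0.1561]
ee_rot: [-3.141, 0.002, 0.266]
force: [0.7, 0.3, -0.4]
width: 0.0199
gripper_force: 14.8
t: 23.0
eef_pos: [0.58, -0.1308, 0.0909]
ee_rot: [-3.142, 0.002, 0.268]
force: [1.2, 0.1, -0.3]
width: 0.0196
gripper_force: 14.8
```

```bash
python3 -m handwheel '[{"delta_pos":[0.02,0,-0.33],"dr":[0,0,0]},{"delta_pos":[0,0,-0.2],"dr":[0,0,0]},{"delta_pos":[0,0,0],"dr":[0,0,0]},{"delta_pos":[0,0,0],"dr":[0,0,0]}]'
python3 -m handwheel '[{"delta_pos":[0,0,0],"dr":[0,0,0]},{"delta_pos":[0,0,0],"dr":[0,0,0]},{"delta_pos":[0,0,0],"dr":[0,0,0]},{"delta_pos":[0,0,0],"dr":[0,0,0]},{"delta_pos":[0,0,0],"dr":[0,0,0]},{"delta_pos":[0,0,0.5],"dr":[0,0,0]},{"delta_pos":[0,0,1],"dr":[0,0,0]},{"delta_pos":[0,0,1],"dr":[0,0,0]},{"delta_pos":[0,0,1],"dr":[0,0,0]},{"delta_pos":[0,0,0.7],"dr":[0,0,0]}]' -1
python3 -m handwheel '[{"delta_pos":[-0.41,0.84,0],"dr":[0,0,-8]},{"delta_pos":[-0.41,0.84,0],"dr":[0,0,-8]},{"delta_pos":[-0.41,0.84,0],"dr":[0,0,-8]},{"delta_pos":[-0.41,0.84,0],"dr":[0,0,-8]},{"delta_pos":[-0.41,0.84,0],"dr":[0,0,-8]},{"delta_pos":[-0.41,0.84,0],"dr":[0,0,-8]},{"delta_pos":[-0.41,0.84,0],"dr":[0,0,-8]},{"delta_pos":[-0.41,0.84,0],"dr":[0,0,-8]},{"delta_pos":[-0.41,0.84,0],"dr":[0,0,-8]},{"delta_pos":[-0.41,0.84,0],"dr":[0,0,-8]}]'
python3 -m handwheel '[{"delta_pos":[-0.41,0.84,0],"dr":[0,0,-8]},{"delta_pos":[-0.41,0.84,0],"dr":[0,0,-8]},{"delta_pos":[-0.41,0.84,0],"dr":[0,0,-7.8]},{"delta_pos":[0,0,-1],"dr":[0,0,0]},{"delta_pos":[0,0,-1],"dr":[0,0,0]},{"delta_pos":[0,0,-1],"dr":[0,0,0]},{"delta_pos":[0,0,0],"dr":[0,0,0]},{"delta_pos":[0,0,0],"dr":[0,0,0]}]'
python3 - <<'E'
from h import *
F={n:grab_frame(n) for n in C}
a=np.radians(15.3)
I=[((.6,-.1956,a+np.pi/2),W,.037),((.617,-.2575,a),ST,.053),((.581,-.1305,a),ST,.053)]
I.append((fit(F,(.4182,.1984,np.radians(91.4)),N,0,cams=("scene",))[0],N,0));print(I[-1])
overlay(F,I,"s1",{"top":(200,110,460,250),"scene":(190,190,450,460)},2)
E
```

```text
t: 23.4
eef_pos: [0.5807, -0.1307, 0.0753]
ee_rot: [-3.142, 0.0, 0.267]
force: [-0.2, -0.9, -1.0]
width: 0.0202
gripper_force: 14.9
t: 24.4
eef_pos: [0.5813, -0.1309, 0.2035]
ee_rot: [3.141, -0.002, 0.267]
force: [-0.2, 0.6, -0.6]
width: 0.0867
gripper_force: 0.0
t: 25.4
eef_pos: [0.4571, 0.1221, 0.2013]
ee_rot: [-3.141, 0.0, -1.135]
force: [0.0, -0.3, -0.4]
width: 0.0877
gripper_force: 0.0
t: 26.2
eef_pos: [0.421, 0.1967, 0.1116]
ee_rot: [3.141, -0.001, -1.544]
force: [-0.0, 0.4, 0.9]
width: 0.0877
gripper_force: 0.0
(array([0.41645213, 0.20445286, 1.60674771]), (0.21, 0.04, 0.016), 0)
```

View pics/s1_scene.png

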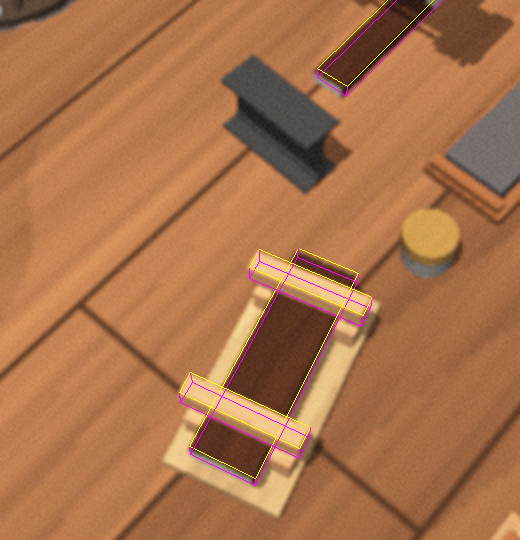

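Both stickers and the wide board match their target overlays, with each sticker directly over its bearer. Now I'll grasp the narrow board.

```bash
python3 -m handwheel '[{"delta_pos":[-0.1,0.06,-0.9],"dr":[0,0,0]},{"delta_pos":[0,0,-0.9],"dr":[0,0,0]},{"delta_pos":[0,0,-0.6],"dr":[0,0,0]},{"delta_pos":[0,0,-0.4],"dr":[0,0,0]},{"delta_pos":[0,0,-0.17],"dr":[0,0,0]},{"delta_pos":[0,0,0],"dr":[0,0,0]}]'
python3 -m handwheel '[{"delta_pos":[0,0,0],"dr":[0,0,0]},{"delta_pos":[0,0,0],"dr":[0,0,0]},{"delta_pos":[0,0,0],"dr":[0,0,0]},{"delta_pos":[0,0,0],"dr":[0,0,0]},{"delta_pos":[0,0,0],"dr":[0,0,0]},{"delta_pos":[0,0,0],"dr":[0,0,0]},{"delta_pos":[0,0,0],"dr":[0,0,0]},{"delta_pos":[0,0,0],"dr":[0,0,0]},{"delta_pos":[0,0,0],"dr":[0,0,0]}]' 1 25
python3 -m handwheel '[{"delta_pos":[0,0,0.5],"dr":[0,0,0]},{"delta_pos":[0,0,1],"dr":[0,0,0]},{"delta_pos":[0,0,1],"dr":[0,0,0]},{"delta_pos":[0,0,1],"dr":[0,0,0]},{"delta_pos":[0,0,1],"dr":[0,0,0]},{"delta_pos":[0,0,0],"dr":[0,0,0]},{"delta_pos":[0,0,0],"dr":[0,0,0]}]'
```

```text
t: 26.9
eef_pos: [0.4183, 0.199, 0.0226]
ee_rot: [-3.141, 0.0, -1.544]
force: [-0.7, 0.1, 0.4]
width: 0.0876
gripper_force: 0.0
t: 27.8
eef_pos: [0.4178, 0.1986, 0.0221]
ee_rot: [3.141, -0.0, -1.545]
force: [-0.7, 0.1, 1.7]
width: 0.0395
gripper_force: 25.0
t: 28.5
eef_pos: [0.4178, 0.1987, 0.1574]
ee_rot: [-3.141, 0.001, -1.545]
force: [0.3, -0.5, -1.4]
width: 0.0397
gripper_force: 25.0
```

```bash
python3 -m handwheel '[{"delta_pos":[0.2,-0.4,0],"dr":[0,0,0.86]},{"delta_pos":[0.38,-0.82,0],"dr":[0,0,0.86]},{"delta_pos":[0.38,-0.82,0],"dr":[0,0,0.86]},{"delta_pos":[0.38,-0.82,0],"dr":[0,0,0.86]},{"delta_pos":[0.38,-0.82,0],"dr":[0,0,0.86]},{"delta_pos":[0.38,-0.82,0],"dr":[0,0,0.86]},{"delta_pos":[0.38,-0.82,0],"dr":[0,0,0.86]},{"delta_pos":[0.38,-0.82,0],"dr":[0,0,0.86]},{"delta_pos":[0.38,-0.82,0],"dr":[0,0,0.86]},{"delta_pos":[0.38,-0.82,0],"dr":[0,0,0.86]}]'
python3 -m handwheel '[{"delta_pos":[0.38,-0.82,0],"dr":[0,0,0.86]},{"delta_pos":[0.38,-0.82,0],"dr":[0,0,0.86]},{"delta_pos":[0.38,-0.82,0],"dr":[0,0,0.86]},{"delta_pos":[0.38,-0.82,0],"dr":[0,0,0.86]},{"delta_pos":[0.38,-0.82,0],"dr":[0,0,0.86]},{"delta_pos":[0.38,-0.82,0],"dr":[0,0,0.86]},{"delta_pos":[0.18,-0.45,0],"dr":[0,0,0]},{"delta_pos":[0,0,-0.6],"dr":[0,0,0]},{"delta_pos":[0,0,-0.7],"dr":[0,0,0]},{"delta_pos":[0,0,0],"dr":[0,0,0]}]'
python3 -m handwheel '[{"delta_pos":[0,0,-0.2],"dr":[0,0,0]},{"delta_pos":[0,0,0],"dr":[0,0,0]},{"delta_pos":[0,0,0],"dr":[0,0,0]}]'
```

```text
t: 29.5
eef_pos: [0.5259, -0.036, 0.1552]
ee_rot: [3.139, -0.0, -1.394]
force: [-0.1, 1.0, -1.1]
width: 0.0398
gripper_force: 25.0
t: 30.5
eef_pos: [0.5974, -0.1955, 0.1138]
ee_rot: [3.135, 0.003, -1.306]
force: [-0.3, 0.6, -0.8]
width: 0.0399
gripper_force: 25.0
t: 30.8
eef_pos: [0.6006, -0.1957, 0.1127]
ee_rot: [-3.141, -0.0, -1.304]
force: [1.0, -0.5, -0.9]
width: 0.0397
gripper_force: 25.0
```

```bash
python3 -m handwheel '[{"delta_pos":[0,0,-0.3],"dr":[0,0,0]},{"delta_pos":[0,0,-0.2],"dr":[0,0,0]},{"delta_pos":[0,0,-0.08],"dr":[0,0,0]},{"delta_pos":[0,0,0],"dr":[0,0,0]},{"delta_pos":[0,0,0],"dr":[0,0,0]}]'
python3 -m handwheel '[{"delta_pos":[0,0,0],"dr":[0,0,0]},{"delta_pos":[0,0,0],"dr":[0,0,0]},{"delta_pos":[0,0,0],"dr":[0,0,0]},{"delta_pos":[0,0,0],"dr":[0,0,0]},{"delta_pos":[0,0,0],"dr":[0,0,0]},{"delta_pos":[0,0,0.5],"dr":[0,0,0]},{"delta_pos":[0,0,1],"dr":[0,0,0]},{"delta_pos":[0,0,1],"dr":[0,0,0]},{"delta_pos":[0,0,1],"dr":[0,0,0]},{"delta_pos":[0,0,0.7],"dr":[0,0,0]}]' -1
python3 -m handwheel '[{"delta_pos":[-0.62,0.74,0],"dr":[0,0,7.8]},{"delta_pos":[-0.62,0.74,0],"dr":[0,0,7.8]},{"delta_pos":[-0.62,0.74,0],"dr":[0,0,7.8]},{"delta_pos":[-0.62,0.74,0],"dr":[0,0,7.8]},{"delta_pos":[-0.62,0.74,0],"dr":[0,0,7.8]},{"delta_pos":[-0.62,0.74,0],"dr":[0,0,7.8]},{"delta_pos":[-0.62,0.74,0],"dr":[0,0,7.8]},{"delta_pos":[-0.62,0.74,0],"dr":[0,0,7.8]},{"delta_pos":[-0.65,0.72,0],"dr":[0,0,7.8]},{"delta_pos":[0,0,0],"dr":[0,0,0]}]'
python3 -m handwheel '[{"delta_pos":[0,0,-1],"dr":[0,0,0]},{"delta_pos":[0,0,-1],"dr":[0,0,0]},{"delta_pos":[0,0,0],"dr":[0,0,0]},{"delta_pos":[0,0,0],"dr":[0,0,0]}]'
python3 - <<'E'
from h import *
F={n:grab_frame(n) for n in C}
a=np.radians(15.3)
I=[((.6,-.1956,a+np.pi/2),W,.037),((.6,-.1956,a+np.pi/2),N,.073),((.617,-.2575,a),ST,.053),((.581,-.1305,a),ST,.053),((.4321,.0036,np.radians(-4.4)),BM,0)]
overlay(F,I,"n1",{"scene":(190,190,450,460)},2)
E
```

```text
t: 31.3
eef_pos: [0.6, -0.1958, 0.0951]
ee_rot: [3.141, 0.0, -1.304]
force: [-3.4, 1.9, 5.1]
width: 0.0394
gripper_force: 25.0
t: 32.3
eef_pos: [0.6008, -0.196, 0.223]
ee_rot: [-3.14, -0.001, -1.304]
force: [0.5, 0.0, -0.4]
width: 0.0878
gripper_force: 0.0
t: 33.3
eef_pos: [0.4302, 0.0047, 0.221]
ee_rot: [-3.14, -0.001, -0.073]
force: [0.1, 0.5, 0.1]
width: 0.0877
gripper_force: 0.0
t: 33.7
eef_pos: [0.4323, 0.003, 0.1611]
ee_rot: [3.141, 0.001, -0.08]
force: [-0.1, -0.1, 0.8]
width: 0.0877
gripper_force: 0.0
```

View pics/n1_scene.png

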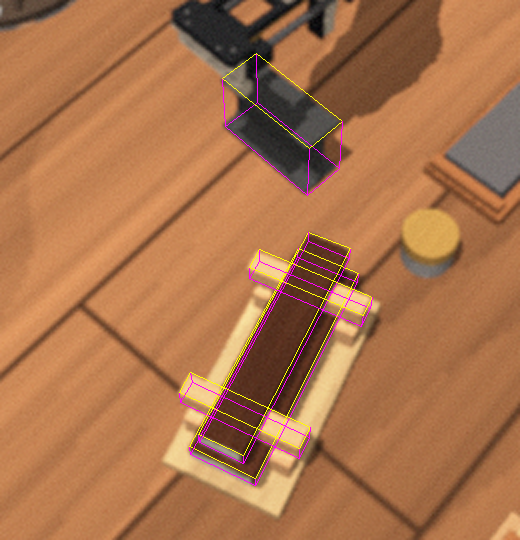

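The narrow board matches its overlay, and the beam hasn't moved. Now I'll grip the beam.

```bash
python3 -m handwheel '[{"delta_pos":[0,0,-0.9],"dr":[0,0,0]},{"delta_pos":[0,0,-0.9],"dr":[0,0,0]},{"delta_pos":[0,0,-0.6],"dr":[0,0,0]},{"delta_pos":[0,0,-0.4],"dr":[0,0,0]},{"delta_pos":[0,0,0],"dr":[0,0,0]},{"delta_pos":[0,0,0],"dr":[0,0,0]}]'
python3 -m handwheel '[{"delta_pos":[0,0,0],"dr":[0,0,0]},{"delta_pos":[0,0,0],"dr":[0,0,0]},{"delta_pos":[0,0,0],"dr":[0,0,0]},{"delta_pos":[0,0,0],"dr":[0,0,0]},{"delta_pos":[0,0,0],"dr":[0,0,0]},{"delta_pos":[0,0,0],"dr":[0,0,0]},{"delta_pos":[0,0,0],"dr":[0,0,0]},{"delta_pos":[0,0,0],"dr":[0,0,0]},{"delta_pos":[0,0,0],"dr":[0,0,0]}]' 1 50
python3 -m handwheel '[{"delta_pos":[0,0,0.3],"dr":[0,0,0]},{"delta_pos":[0,0,0.6],"dr":[0,0,0]},{"delta_pos":[0,0,0.8],"dr":[0,0,0]},{"delta_pos":[0,0,0.8],"dr":[0,0,0]},{"delta_pos":[0,0,0.8],"dr":[0,0,0]},{"delta_pos":[0,0,0.8],"dr":[0,0,0]},{"delta_pos":[0,0,0.4],"dr":[0,0,0]},{"delta_pos":[0,0,0],"dr":[0,0,0]},{"delta_pos":[0,0,0],"dr":[0,0,0]}]'
```

```text
t: 34.4
eef_pos: [0.4329, 0.0035, 0.0777]
ee_rot: [-3.141, -0.001, -0.079]
force: [0.2, 0.8, -0.2]
width: 0.0878
gripper_force: 0.0
t: 35.3
eef_pos: [0.4319, 0.0032, 0.0767]
ee_rot: [3.141, 0.0, -0.079]
force: [-0.6, -1.8, 2.9]
width: 0.045
gripper_force: 50.0
t: 36.2
eef_pos: [0.431, 0.0033, 0.2109]
ee_rot: [-3.141, 0.001, -0.08]
force: [-0.3, 0.1, -7.3]
width: 0.0448
gripper_force: 50.0
```

```bash
python3 -m handwheel '[{"delta_pos":[0.14,-0.17,0],"dr":[0,0,-1.7]},{"delta_pos":[0.28,-0.33,0],"dr":[0,0,-3.5]},{"delta_pos":[0.28,-0.33,0],"dr":[0,0,-3.5]},{"delta_pos":[0.28,-0.33,0],"dr":[0,0,-3.5]},{"delta_pos":[0.28,-0.33,0],"dr":[0,0,-3.5]},{"delta_pos":[0.28,-0.33,0],"dr":[0,0,-3.5]},{"delta_pos":[0.28,-0.33,0],"dr":[0,0,-3.5]},{"delta_pos":[0.28,-0.33,0],"dr":[0,0,-3.5]},{"delta_pos":[0.28,-0.33,0],"dr":[0,0,-3.5]},{"delta_pos":[0.28,-0.33,0],"dr":[0,0,-3.5]}]'
python3 -m handwheel '[{"delta_pos":[0.28,-0.33,0],"dr":[0,0,-3.5]},{"delta_pos":[0.28,-0.33,0],"dr":[0,0,-3.5]},{"delta_pos":[0.28,-0.33,0],"dr":[0,0,-3.5]},{"delta_pos":[0.28,-0.33,0],"dr":[0,0,-3.5]},{"delta_pos":[0.28,-0.33,0],"dr":[0,0,-3.5]},{"delta_pos":[0.28,-0.33,0],"dr":[0,0,-3.5]},{"delta_pos":[0.28,-0.33,0],"dr":[0,0,-3.5]},{"delta_pos":[0.28,-0.33,0],"dr":[0,0,-3.5]},{"delta_pos":[0.28,-0.33,0],"dr":[0,0,-3.5]},{"delta_pos":[0.28,-0.33,0],"dr":[0,0,-3.5]}]'
python3 -m handwheel '[{"delta_pos":[0.15,-0.18,0],"dr":[0,0,-1.9]},{"delta_pos":[0,0,0],"dr":[0,0,0]},{"delta_pos":[0,0,0],"dr":[0,0,0]},{"delta_pos":[0,0,0],"dr":[0,0,0]}]'
python3 - <<'E'
from h import *
F={n:grab_frame(n) for n in C}
a=np.radians(105.3)
s=get_state();z=s["eef_pos"][2]-.0767
I=[((.6,-.1956,a),N,.073),((*s["eef_pos"][:2],s["ee_rot"][2]),BM,z)]
overlay(F,I,"b1",{"scene":(190,150,450,460)},2)
E
```

```text
t: 37.2
eef_pos: [0.5116, -0.0918, 0.2101]
ee_rot: [3.14, 0.002, -0.663]
force: [0.8, -0.1, -7.0]
width: 0.0451
gripper_force: 50.0
t: 38.2
eef_pos: [0.5955, -0.1907, 0.2095]
ee_rot: [3.138, 0.001, -1.274]
force: [1.1, 0.1, -4.9]
width: 0.0449
gripper_force: 50.0
t: 38.6
eef_pos: [0.5998, -0.195, 0.2114]
ee_rot: [3.141, 0.0, -1.302]
force: [-0.3, 0.6, -5.8]
width: 0.045
gripper_force: 50.0
```

View pics/b1_scene.png

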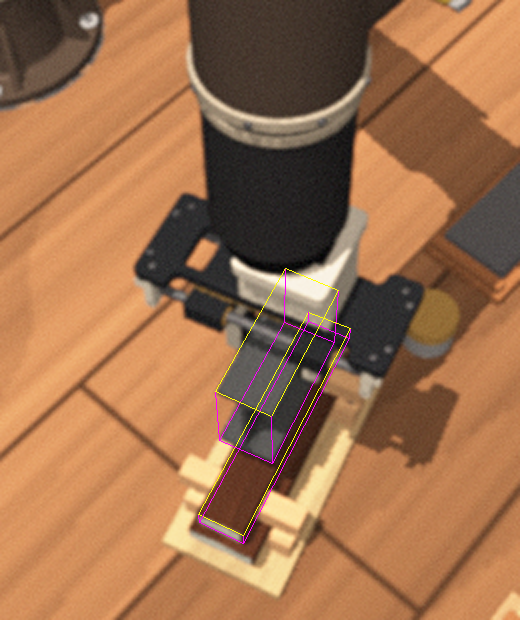

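The beam hangs upright above the narrow board and lines up with it. Lowering slowly.

```bash
python3 -m handwheel '[{"delta_pos":[0,-0.02,-0.3],"dr":[0,0,0]},{"delta_pos":[0,0,-0.4],"dr":[0,0,0]},{"delta_pos":[0,0,-0.35],"dr":[0,0,0]},{"delta_pos":[0,0,-0.2],"dr":[0,0,0]},{"delta_pos":[0,0,-0.1],"dr":[0,0,0]},{"delta_pos":[0,0,-0.05],"dr":[0,0,0]},{"delta_pos":[0,0,-0.05],"dr":[0,0,0]},{"delta_pos":[0,0,0],"dr":[0,0,0]},{"delta_pos":[0,0,0],"dr":[0,0,0]}]'
```

```text
t: 39.6
eef_pos: [0.6004, -0.1959, 0.1685]
ee_rot: [-3.141, -0.0, -1.302]
force: [0.1, 0.1, -6.9]
width: 0.045
gripper_force: 50.0
```

Still hanging, about 2.5 mm above the board.

```bash
python3 -m handwheel '[{"delta_pos":[0,0,-0.04],"dr":[0,0,0]},{"delta_pos":[0,0,-0.03],"dr":[0,0,0]},{"delta_pos":[0,0,-0.02],"dr":[0,0,0]},{"delta_pos":[0,0,0],"dr":[0,0,0]},{"delta_pos":[0,0,0],"dr":[0,0,0]}]'
```

```text
t: 40.1
eef_pos: [0.6003, -0.1959, 0.1658]
ee_rot: [-3.141, -0.0, -1.302]
force: [-1.5, 0.7, -2.6]
width: 0.0453
gripper_force: 50.0
```

Contact is made, since the wrist load has dropped. Release and retreat.

```bash
python3 -m handwheel '[{"delta_pos":[0,0,-0.01],"dr":[0,0,0]},{"delta_pos":[0,0,0],"dr":[0,0,0]},{"delta_pos":[0,0,0],"dr":[0,0,0]},{"delta_pos":[0,0,0],"dr":[0,0,0]},{"delta_pos":[0,0,0],"dr":[0,0,0]},{"delta_pos":[0,0,0],"dr":[0,0,0]},{"delta_pos":[0,0,0.4],"dr":[0,0,0]},{"delta_pos":[0,0,0.8],"dr":[0,0,0]},{"delta_pos":[0,0,1],"dr":[0,0,0]},{"delta_pos":[0,0,1],"dr":[0,0,0]}]' -1
python3 -m handwheel '[{"delta_pos":[-0.3,0.9,0.3],"dr":[0,0,0]},{"delta_pos":[-0.3,0.9,0],"dr":[0,0,0]},{"delta_pos":[-0.3,0.9,0],"dr":[0,0,0]},{"delta_pos":[-0.3,0.9,0],"dr":[0,0,0]},{"delta_pos":[-0.3,0.9,0],"dr":[0,0,0]},{"delta_pos":[-0.3,0.9,0],"dr":[0,0,0]},{"delta_pos":[-0.3,0.9,0],"dr":[0,0,0]},{"delta_pos":[-0.3,0.9,0],"dr":[0,0,0]},{"delta_pos":[0,0.5,0],"dr":[0,0,0]},{"delta_pos":[0,0,0],"dr":[0,0,0]}]'
python3 - <<'E'
from h import *
F={n:grab_frame(n) for n in C}
a=np.radians(105.3)
I=[((.6,-.1956,a),N,.073),((.6,-.1956,a),BM,.089),((.6,-.1956,a),W,.037),((.617,-.2575,a-np.pi/2),ST,.053),((.581,-.1305,a-np.pi/2),ST,.053)]
overlay(F,I,"e",{"scene":(190,200,450,460),"top":(280,90,480,250)},2)
im=cv2.imread("pics/e_scene.png");t=cv2.imread("pics/e_top.png")[:,:280]
o=np.zeros((520,800,3),np.uint8);o[:,:520]=im[:520];o[:320,520:]=t;cv2.imwrite("pics/e.png",o)
E
```

```text
t: 41.1
eef_pos: [0.6002, -0.196, 0.2631]
ee_rot: [-3.142, -0.0, -1.302]
force: [0.4, -0.3, 0.2]
width: 0.0877
gripper_force: 0.0
t: 42.1
eef_pos: [0.5286, 0.0366, 0.2711]
ee_rot: [-3.14, 0.0, -1.3]
force: [-0.2, -0.3, -0.4]
width: 0.0878
gripper_force: 0.0
```

View pics/e.png

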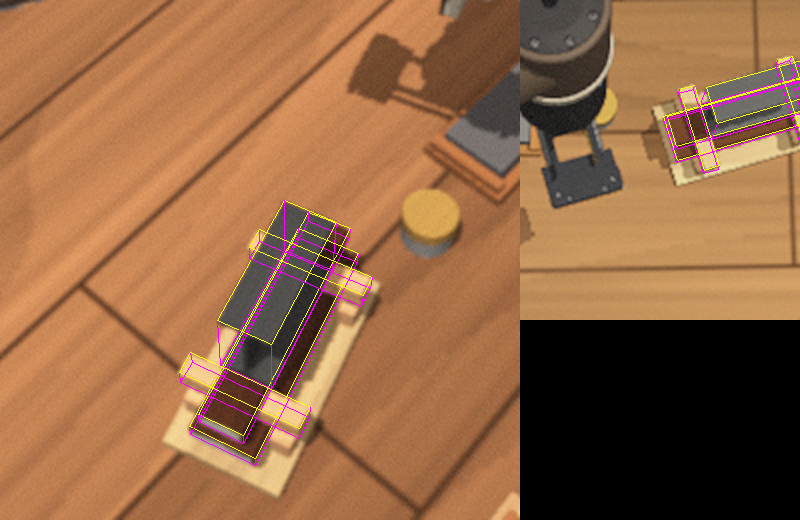

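The finished stack matches every target overlay in both views, and the beam is upright and centred. The tin is where it was, and the arm is clear.

```bash
python3 -c "from station import job_done;print(job_done())"
```

```text
the job is handed in; nothing more can be done
None
```

The stack is built on the skid as asked and the job was handed in at about 42 s; the last camera check matched every target position, but no verdict came back.

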